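Stir the bead buffer, then draw out the stick thermometer and hold it level for reading

ROBOT

A 6-joint arm with a two-finger parallel gripper is mounted at the origin on the work surface. World frame = base frame: x ahead of the robot, y to its left, z up, the work surface at z = 0. Lengths are in m, angles in degrees, forces in N, time in s.
With the tool pointing down it reaches from about 0.35 to 0.875 m from the base axis. Payload 4.2 kg.
Tool frame: the origin (TCP) lies midway between the tips of the shut fingers; the grasp point (between the pads) lies 19 mm behind it; y points along the fingers, z is the direction in which the jaws open and shut, and the axes are right-handed (so a half turn about y gives the same grasp; the last joint's range is limited). The gripper opens to 87 mm and grips with 3 to 60 N. Pads are 19 mm wide; open, the fingers measure 117 mm over their backs; the gripper's body (75 mm by 190 mm) begins 51 mm behind the grasp point.
Start: joints at [-60.756, 22.042, 0.453, 0, -68.411, -14.817], TCP at [0.156, -0.605, 0.223] pointing down, gripper open.
Joint ranges: [-179.83, 179.83], [-69.29, 118.12], [-61.27, 80.66], [-181.25, 117.63], [-171.15, -9.14], [-177.46, 177.46]. Speed limits (degrees/s): [159.86, 159.86, 180, 180, 180, 180].

INTERFACE

Orientations are given as [roll, pitch, yaw] about the fixed x, y, z axes, in that order (R = Rz(yaw) Ry(pitch) Rx(roll)).
In Python, from workcell import env gives the robot as it stands. The module is installed in compiled form; this text tells all that it offers. Calls block until the motion is done:
- env.goto(position, orientation): joint-space move of the TCP to a pose.
- env.move_straight(position, rotation=None, rate=0.15, force_limit=None): straight line of the TCP; rotation=None keeps the orientation; rate is the mean speed in m/s. With force_limit (N) it stops when the force on the tool has changed by that much, and returns True; else False.
- env.set_joints(angles): joint-space move.
- env.gripper_to(opening, grasp_force=None): opening from 0.0 (shut) to 1.0 (fully open); grasp_force is the grip in N (None keeps the last); returns when the fingers have stopped.
- env.dwell(seconds).
- env.inverse_kinematics(position, orientation): joint angles nearest the present ones, or None.
- env.read_state(): the state.
- env.grab_frame(name): name is "side" or "top" or "wrist"; returns a dict with "image" (480x640x3 uint8, blue, green, red), "fx", "fy", "cx", "cy" (pixels), "position" and "orientation" of the camera in the world. Camera axes: x right, y up, looking along -z (the intrinsics and any distortion apply to the point x, -y, -z); pixel columns grow to the right and rows downward; lengths in m; the calibration is good to about 2 mm. A picture is of the moment at which its call begins. There is no depth.
A pose or a line that the arm cannot do raises env.Unreachable and nothing moves.
- env.close_job(): hands the job in, once; it reports no verdict.
Trained networks look in a picture, given as the dict that the camera call returned (one of the last four; its "shot" number tells which), for a name from the list of things; names that differ only in an ending like _2 or _b are one class to them, and where a whole thing is asked for, a point or a joint stands for the part that bears it (a point fixed in the world has none). Each returns a list of dicts, best first, with "score" (0 to 1); they miss things now and then, are a little off and sometimes report something else, mostly with a low value. They report only what shows in the picture. A call takes as long as a camera call. They do not tell look-alikes from the thing itself.
- env.search_frame(picture, thing): "xyz" ([x, y, z] in m, in world coordinates, good to about 4 mm: the middle of the surface that is visible of it).
- env.trace(picture, thing): "mask" (480x640 bool, what is visible of it).
The state is a dict: "clock": time; "joint_positions": joint angles; "qvel": joint speeds; "joint_torque": joint torques, N m; "position": TCP position; "tool_rot": TCP orientation; "force": force on the tool from outside, world axes, zero at the start; "wrist_torque": the same for the moment, N m; "opening": opening from 0.0 (shut) to 1.0 (fully open).
Only numpy, scipy, OpenCV 4.12 (cv2) and the standard library are available. Lean on these libraries where they do the work, as an engineer would, in place of code of your own. Each camera call takes 0.05 s, during which the arm holds its last target.

TASK

Time to check the thermometer in the vaccine store's bead pot: pull it up out of the socket in the pot, then stir the beads with its stem all round the pot, down among them, until beads on every side have shifted by at least their own width. Then draw it out and tip it over nearly level (within about 30 degrees) with its display facing the ceiling, all of it about 10 cm or more above the pot's rim. Finish while still holding it up there steadily, with every bead left in the pot and nothing else on the table disturbed.

Things in the scene. Friction and masses are not known exactly. Their poses are not given: they have to be found in the camera images.
- pot: Round blue plastic pot, open on top, fixed to the table: outside diameter 118 mm (120 at the rim), wall 4 mm, 60 mm high, inner floor 5 mm above the table. In the middle of its floor stands a grey tube, the socket: outside diameter 21 mm, bore 13 mm, its top 30 mm above the table. Origin: centre of the pot's underside, on the socket's axis, at table height; z up.
- thermometer: Stick thermometer, about 90 g, 190 mm long, upright in the socket, tip on the pot's floor. Steel stem, diameter 10 mm, 0 to 125 mm from the tip; above it a white box handle, 125 to 190 mm. Origin: centre of the tip; z along the stem to the handle; x the outward normal of the display (dark panel, green window); at the start x points away from the robot, within 0.9 rad of world +x.
- thermometer_grip (a point): Point on the axis in the handle, 165 mm from the stem's tip, axes as the thermometer. The handle is 22 mm thick (x, display on its +x face) and 32 mm wide (y): pinch the two plain sides, 32 mm apart along y.
- bead0_center (a point): Centre of bead 0: glass-hard ball (white), diameter 20 mm, about 10 g, lying loose on the pot's floor in the ring between socket and wall. Beads 0 to 5 lie in this order round the socket, about 34 mm from its axis, with one wide gap between bead 5 and bead 0.
- bead1_center (a point): Centre of bead 1: glass-hard ball (orange), diameter 20 mm, about 10 g, lying loose on the pot's floor in the ring between socket and wall. Beads 0 to 5 lie in this order round the socket, about 34 mm from its axis, with one wide gap between bead 5 and bead 0.
- bead2_center (a point): Centre of bead 2: glass-hard ball (white), diameter 20 mm, about 10 g, lying loose on the pot's floor in the ring between socket and wall. Beads 0 to 5 lie in this order round the socket, about 34 mm from its axis, with one wide gap between bead 5 and bead 0.
- bead3_center (a point): Centre of bead 3: glass-hard ball (orange), diameter 20 mm, about 10 g, lying loose on the pot's floor in the ring between socket and wall. Beads 0 to 5 lie in this order round the socket, about 34 mm from its axis, with one wide gap between bead 5 and bead 0.
- bead4_center (a point): Centre of bead 4: glass-hard ball (white), diameter 20 mm, about 10 g, lying loose on the pot's floor in the ring between socket and wall. Beads 0 to 5 lie in this order round the socket, about 34 mm from its axis, with one wide gap between bead 5 and bead 0.
- bead5_center (a point): Centre of bead 5: glass-hard ball (orange), diameter 20 mm, about 10 g, lying loose on the pot's floor in the ring between socket and wall. Beads 0 to 5 lie in this order round the socket, about 34 mm from its axis, with one wide gap between bead 5 and bead 0.
- carton_a: Small white and orange carton, 80 x 120 x 45 mm high, bystander. Origin: centre of its underside.
- carton_b: Small white and orange carton like the other, 80 x 120 x 45 mm high, bystander. Origin: centre of its underside.
- bottle: Closed amber bottle, diameter 52 mm, 110 mm high, bystander. Origin: centre of its underside.
- jar: Closed glass jar with blue cap, diameter 64 mm, 80 mm high, bystander. Origin: centre of its underside.
- tape: Roll of red tape lying flat, outside diameter 90 mm, 24 mm high, bystander. Origin: centre of its underside.
Mind the look-alikes: they are no part of the job. Several things look just like the pot: the one meant starts farthest to the robot's right.

How it is judged:
By the outcome, as a careful person would: the job done as asked, in the order asked, and still so for the second after the job is handed in, while the arm keeps its last pose, push and grip.
It also fails if it takes over 56 s, if anything falls off the work surface, if the arm or the gripper's body presses on something with over 40 N, if the wrist force passes 120 N, or if a joint passes its speed limit or range.

## Working session

There is one attempt and no reset: what is moved stays moved. The work goes in short steps, each a Python script; the robot and the scene stay as the last script left them, time stands still between calls to the robot, and variables do not carry over. Pictures are saved under pics/ and viewed, and the job is handed in when it is done.

```bash
mkdir -p pics; python3 - <<'E'
from workcell import env
import cv2
s=env.read_state(); print(s)
for n in ["side","top","wrist"]:
    f=env.grab_frame(n); cv2.imwrite(f"pics/{n}0.png",f["image"])
    print(n,{k:v for k,v in f.items() if k!="image"})
    for t in ["pot","thermometer","thermometer_grip"]:
        for d in env.search_frame(f,t)[:5]: print(t,d)
print(env.read_state()["clock"])
E
```

```text
{'clock': 0.0, 'joint_positions': array([-6.07547731e+01,  2.20884877e+01,  3.79461994e-01, -2.83375377e-02,
       -6.84125048e+01, -1.48177601e+01]), 'qvel': array([ 0.0533482 , -0.0026869 , -0.05549425, -0.0567029 , -0.0126833 ,
        0.07794737]), 'joint_torque': array([ 1.11759124e-03, -3.90672469e+01,  1.87408233e+01,  4.22004864e+00,
        1.09306609e-02, -1.97121053e-04]), 'position': array([ 0.15559331, -0.60468896,  0.22148309]), 'tool_rot': array([-8.98757756e+01,  5.62932536e-03,  1.44170189e+01]), 'force': array([ 0.15300273, -0.631635  , -0.55221953]), 'wrist_torque': array([ 0.0059237 , -0.00522409,  0.00847539]), 'opening': 1.006763613928736}
side {'fx': 512.3365540111432, 'fy': 512.3365540111432, 'cx': 328.91066566373536, 'cy': 236.1698176967429, 'position': array([0.14529642, 1.01507636, 0.90446935]), 'orientation': array([  53.71351662,   -0.23651325, -163.18544031]), 'shot': 1}
pot {'xyz': [0.3813, 0.1685, 0.0304], 'score': 0.87}
pot {'xyz': [0.5949, 0.1039, 0.0303], 'score': 0.77}
pot {'xyz': [0.1942, 0.315, 0.0208], 'score': 0.73}
thermometer {'xyz': [0.5934
[... 307 characters left out ...]
413037, -91.62682315]), 'shot': 2}
pot {'xyz': [0.3772, 0.1849, 0.0026], 'score': 0.98}
pot {'xyz': [0.5979, 0.0928, 0.0041], 'score': 0.93}
pot {'xyz': [0.1878, 0.3327, 0.0066], 'score': 0.74}
thermometer {'xyz': [0.5933, 0.0963, 0.194], 'score': 0.73}
thermometer {'xyz': [0.5976, 0.0959, 0.0028], 'score': 0.41}
thermometer {'xyz': [0.5736, 0.0752, 0.0199], 'score': 0.32}
thermometer_grip {'xyz': [0.5922, 0.0949, 0.1896], 'score': 0.86}
wrist {'fx': 345.95503819372743, 'fy': 345.95503819372743, 'cx': 322.88959688228465, 'cy': 226.570953470709, 'position': array([ 0.09299275, -0.62191464,  0.38471161]), 'orientation': array([-1.38956330e+01,  4.15945827e-02,  1.04430082e+02]), 'shot': 3}
0.6
```

View pics/top0.png

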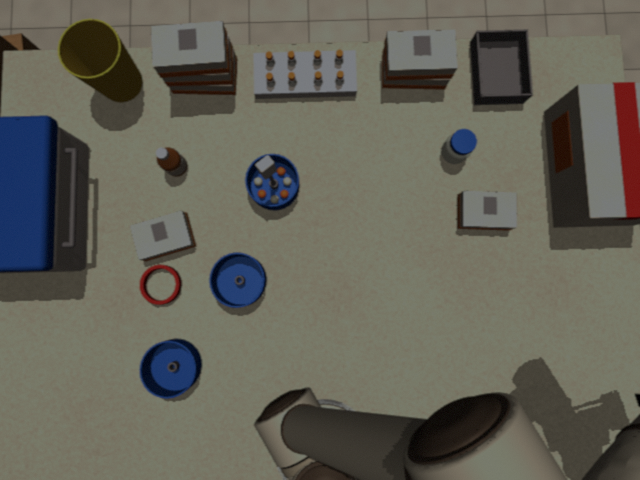

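View pics/side0.png

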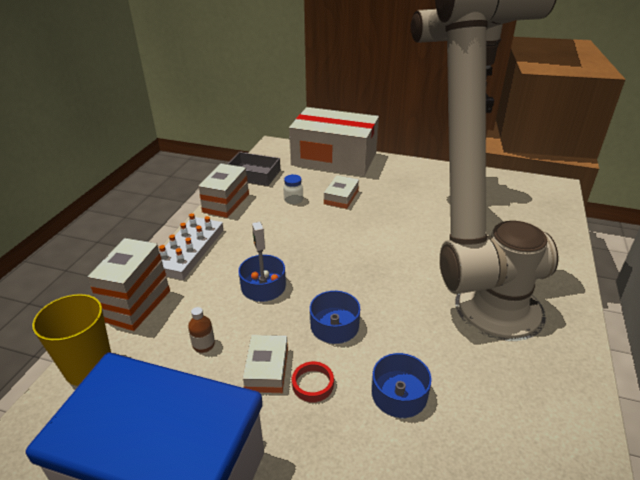

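```bash
python3 - <<'E'
import cv2
a=cv2.imread("pics/top0.png"); b=cv2.imread("pics/side0.png")
cv2.imwrite("pics/topc.png",cv2.resize(a[60:200,200:380],None,fx=4,fy=4,interpolation=cv2.INTER_CUBIC))
E
```

```text
(no output)
```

View pics/topc.png

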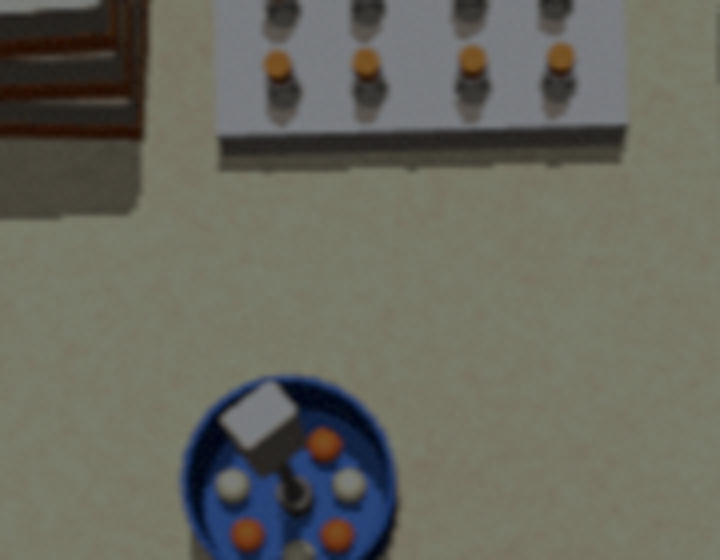

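View pics/wrist0.png

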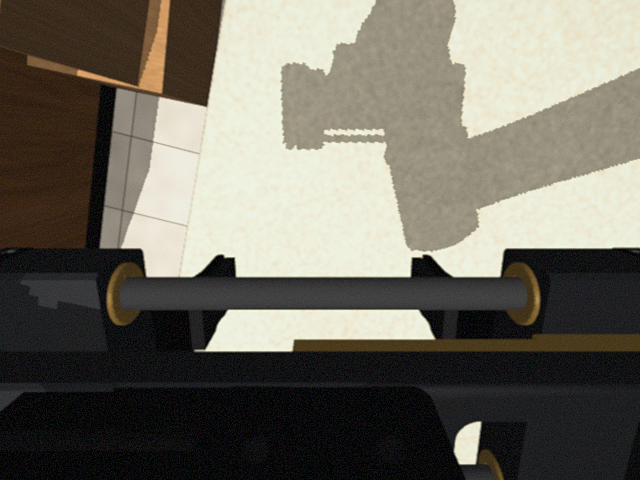

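```bash
cat > h.py <<'E'
from workcell import env
import numpy as np, cv2
from scipy.spatial.transform import Rotation as R
def pinhole(f):
    Rw=R.from_euler("xyz",f["orientation"],degrees=True).as_matrix()
    return Rw,np.array(f["position"])
def proj(f,P):
    Rw,p=pinhole(f); c=(np.atleast_2d(P)-p)@Rw
    return np.c_[f["cx"]+f["fx"]*c[:,0]/-c[:,2], f["cy"]-f["fy"]*c[:,1]/-c[:,2]]
def back(f,uv,z):
    Rw,p=pinhole(f); uv=np.atleast_2d(uv)
    d=np.c_[(uv[:,0]-f["cx"])/f["fx"],-(uv[:,1]-f["cy"])/f["fy"],-np.ones(len(uv))]@Rw.T
    return p+d*((z-p[2])/d[:,2])[:,None]
E
python3 - <<'E'
from h import *
for yaw in (40,-140):
  for p in ([.595,.095,.34],[.595,.095,.15]):
    print(yaw,p,env.inverse_kinematics(p,[-90,0,yaw]))
# final options
for yaw in (40,20,9,0):
  for th in (65,75,85):
    r=R.from_euler("z",yaw,degrees=True)*R.from_euler("y",-th,degrees=True)*R.from_euler("x",-90,degrees=True)
    print(yaw,th,r.as_matrix()[:,1].round(2),env.inverse_kinematics([.55,.1,.33],r.as_euler("xyz",degrees=True)))
env.goto([.595,.095,.34],[-90,0,40]); s=env.read_state(); print(s["clock"],s["position"],s["tool_rot"])
for n in ["wrist","top","side"]:
    f=env.grab_frame(n); cv2.imwrite(f"pics/{n}1.png",f["image"]); np.save(f"{n}1.npy",f,allow_pickle=True)
    print(n, f["position"],f["orientation"])
    for t in ["pot","thermometer","thermometer_grip","bead0_center","bead1_center"]:
        for d in env.search_frame(f,t)[:7]: print(t,d)
E
```

```text
40 [0.595, 0.095, 0.34] [ 2.44510618e+01  1.67467256e+01  9.24351725e+00 -2.54444375e-14
 -8.24967917e+01 -7.44510618e+01]
40 [0.595, 0.095, 0.15] [ 2.44510618e+01  2.32534239e+01 -8.68731148e+00 -2.54444375e-14
 -5.80592646e+01 -7.44510618e+01]
-140 [0.595, 0.095, 0.34] [ 2.44510618e+01  1.67467256e+01  9.24351725e+00  2.54444375e-14
 -8.24967917e+01  1.05548938e+02]
-140 [0.595, 0.095, 0.15] [ 2.44510618e+01  2.32534239e+01 -8.68731148e+00  2.54444375e-14
 -5.80592646e+01  1.05548938e+02]
40 65 [ 0.69  0.58 -0.42] [ -4.44101787  -1.87165321 -18.54067509 -70.93963801 -42.17383566
  -2.48332347]
40 75 [ 0.74  0.62 -0.26] [-15.10390148   1.39560874 -22.33543583 -88.94817855 -52.40820617
  18.63410732]
40 85 [ 0.76  0.64 -0.09] [ -22.56678136    6.68664323  -27.17360011 -101.71503316  -64.55264996
   35.2930735 ]
20 65 [ 0.85  0.31 -0.42] None
20 75 [ 0.91  0.33 -0.26] [  -8.21077226   -5.35019757  -29.39842538 -103.60522908  -28.02076964
   23.23591324]
20 85 [ 0.94  0.34 -0.09] [ -20.02431845    0.36881839  -38.31052263 -122.53617185  -49.45853864
   48.65073023]
9 65 [ 0.9   0.14 -0
[... 1183 characters left out ...]
6427   -0.09413037 -91.62682315]
pot {'xyz': [0.595, 0.0938, 0.0049], 'score': 0.72}
pot {'xyz': [0.3789, 0.1836, 0.0028], 'score': 0.6}
thermometer {'xyz': [0.596, 0.0985, 0.1986], 'score': 0.89}
thermometer_grip {'xyz': [0.5939, 0.0974, 0.1914], 'score': 0.64}
bead1_center {'xyz': [0.5786, 0.1263, 0.0236], 'score': 0.57}
side [0.14529642 1.01507636 0.90446935] [  53.71351662   -0.23651325 -163.18544031]
pot {'xyz': [0.1934, 0.3159, 0.0251], 'score': 0.85}
pot {'xyz': [0.3765, 0.1702, 0.028], 'score': 0.7}
thermometer {'xyz': [0.5927, 0.1107, 0.1559], 'score': 0.95}
thermometer {'xyz': [0.4805, 0.3671, 0.0477], 'score': 0.47}
thermometer_grip {'xyz': [0.5964, 0.1111, 0.1573], 'score': 0.97}
```

View pics/wrist1.png

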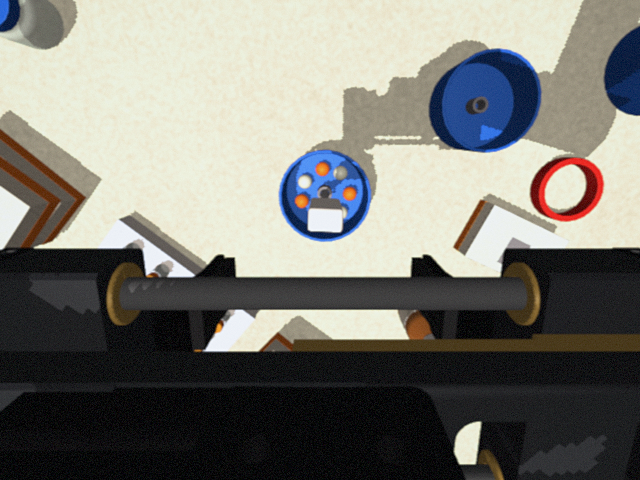

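View pics/top1.png

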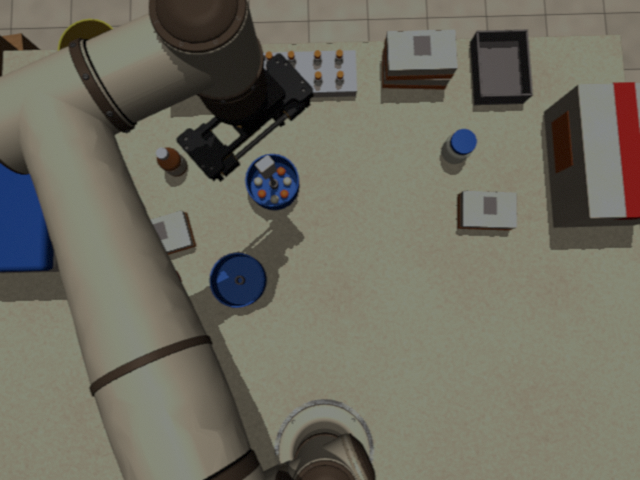

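```bash
cat >> h.py <<'E'
def circ(c,r,z,n=60):
    t=np.linspace(0,2*np.pi,n); return np.c_[c[0]+r*np.cos(t),c[1]+r*np.sin(t),np.full(n,z)]
def box(c,yaw,z,dx=.011,dy=.016):
    y=np.deg2rad(yaw); a=np.array([[1,1],[1,-1],[-1,-1],[-1,1]])*[dx,dy]
    return np.c_[c[0]+a[:,0]*np.cos(y)-a[:,1]*np.sin(y),c[1]+a[:,0]*np.sin(y)+a[:,1]*np.cos(y),np.full(4,z)]
def overlay(f,items,roi,k,name):
    x0,y0,x1,y1=roi; im=cv2.resize(f["image"][y0:y1,x0:x1],None,fx=k,fy=k,interpolation=cv2.INTER_CUBIC)
    for P,col in items:
        q=(proj(f,P)-[x0-.5,y0-.5])*k
        cv2.polylines(im,[np.int32(q*8)],True,col,1,cv2.LINE_AA,3)
    cv2.imwrite(name,im)
E
python3 - <<'E'
from h import *
W=np.load("wrist1.npy",allow_pickle=True).item(); T=np.load("top1.npy",allow_pickle=True).item()
for f,n,roi in((W,"wrist",(260,130,400,260)),(T,"top",(230,140,320,220))):
    # pot mask: blue, rim
    im=f["image"]; hsv=cv2.cvtColor(im,cv2.COLOR_BGR2HSV)
    c=(.597,.095); h=(.596,.097)
    overlay(f,[(circ(c,.060,.06),(0,255,0)),(circ(c,.0105,.03),(0,255,255)),(box(h,40,.19),(0,0,255))],roi,5 if n=="wrist" else 7,f"pics/ov_{n}1.png")
    # min-area rect of white top
    x0,y0,x1,y1=roi
    m=np.zeros(im.shape[:2],np.uint8); g=im.min(axis=2)
    thr=200 if n=="wrist" else 120
    print(n,g[y0:y1,x0:x1].max())
E
```

```text
wrist 248
top 134
```

View pics/ov_wrist1.png

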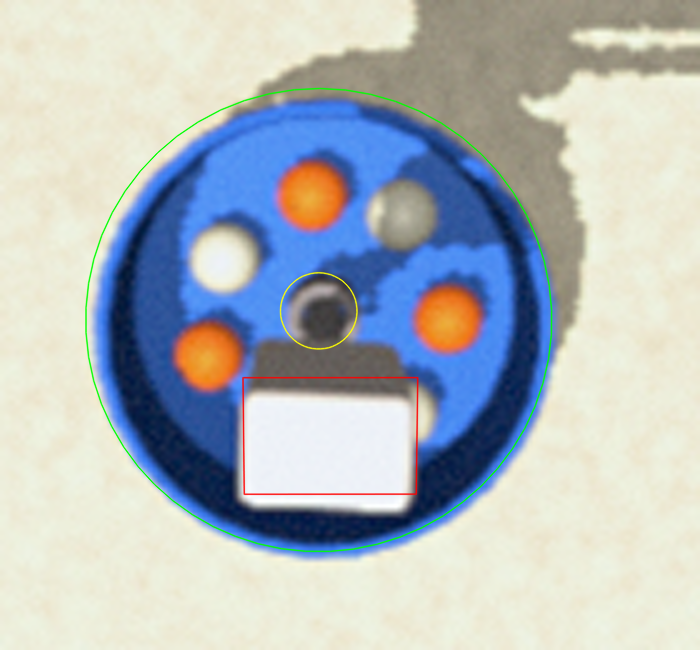

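View pics/ov_top1.png

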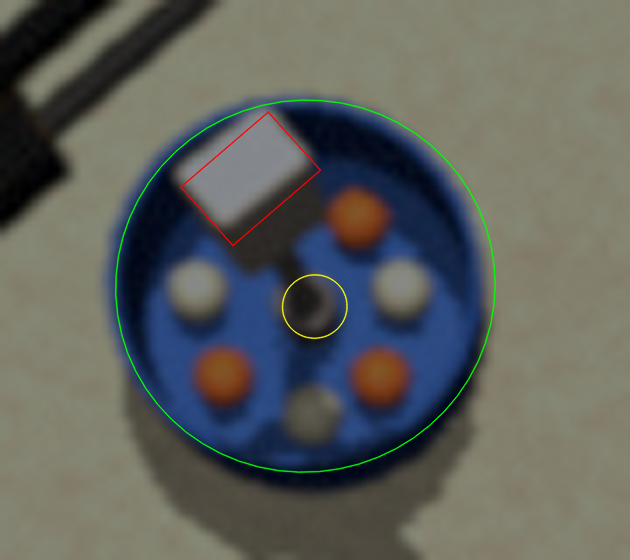

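```bash
python3 - <<'E'
from h import *
W=np.load("wrist1.npy",allow_pickle=True).item(); T=np.load("top1.npy",allow_pickle=True).item()
for f,n,roi,thr,seed in((W,"wrist",(290,180,360,250),190,(325,219)),(T,"top",(240,145,300,190),95,(265,165))):
    im=f["image"]; x0,y0,x1,y1=roi
    g=im.min(axis=2)[y0:y1,x0:x1]; m=(cv2.resize(g,None,fx=4,fy=4,interpolation=cv2.INTER_CUBIC)>thr).astype(np.uint8)
    k,l,st,_=cv2.connectedComponentsWithStats(m); i=l[(seed[1]-y0)*4,(seed[0]-x0)*4]
    pts=np.argwhere(l==i)[:,::-1]/4-.375+[x0,y0]
    P=back(f,pts,.19)[:,:2]
    r=cv2.minAreaRect(np.float32(P*1000)); b=cv2.boxPoints(r)
    e=b[1]-b[0]; e2=b[2]-b[1]
    lng=e if np.hypot(*e)>np.hypot(*e2) else e2
    print(n,i,len(pts),r[0],r[1],"yaw",(np.degrees(np.arctan2(lng[1],lng[0]))-90)%180, "centroid",P.mean(0))
E
```

```text
wrist 2 12064 (598.0178833007812, 99.562744140625) (21.115951538085938, 34.067100524902344) yaw 37.41783 centroid [0.59842728 0.09860684]
top 3 2640 (599.736083984375, 98.87657928466797) (20.90299415588379, 31.37066650390625) yaw 37.169724 centroid [0.59965736 0.09889981]
```

```bash
python3 - <<'E'
from h import *
O=[-90,0,37.3]; x,y=.5985,.0988
env.move_straight([x,y,.22],O,rate=.15)
f=env.grab_frame("wrist"); cv2.imwrite("pics/wrist2.png",f["image"])
print(env.move_straight([x,y,.151],rate=.1,force_limit=8))
print(env.read_state()["force"],env.read_state()["clock"])
env.gripper_to(0.2,grasp_force=50)
s=env.read_state(); print(s["clock"],s["position"],s["opening"],s["force"],s["wrist_torque"])
for n in ["wrist","side"]:
    f=env.grab_frame(n); cv2.imwrite(f"pics/{n}3.png",f["image"]);np.save(f"{n}3.npy",f,allow_pickle=True)
E
```

```text
False
[0.41431778 1.04035813 0.56619604] 6.275
7.2167 [0.59848515 0.09877355 0.15096117] 0.36610608811688516 [ 1.468527   -0.06027686 -0.53349393] [-0.09866342  0.02278963 -0.04053689]
```

View pics/wrist2.png

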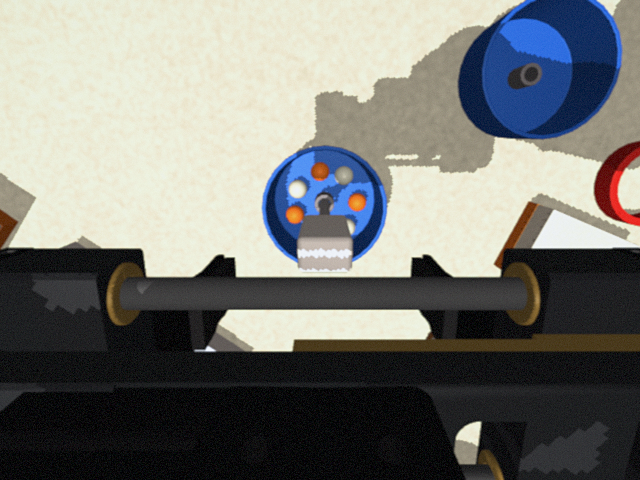

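View pics/side3.png

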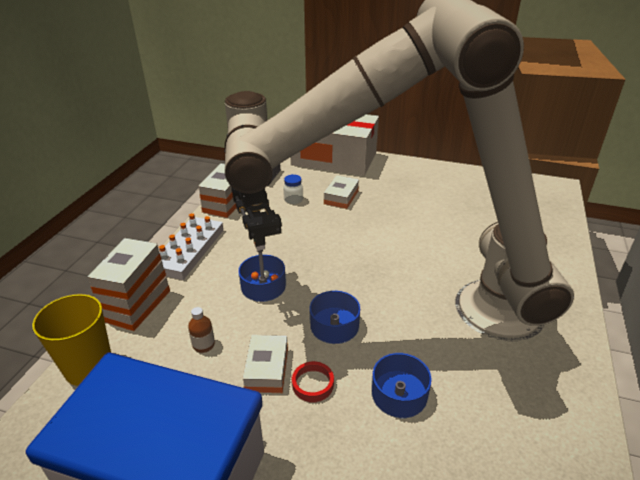

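View pics/wrist3.png

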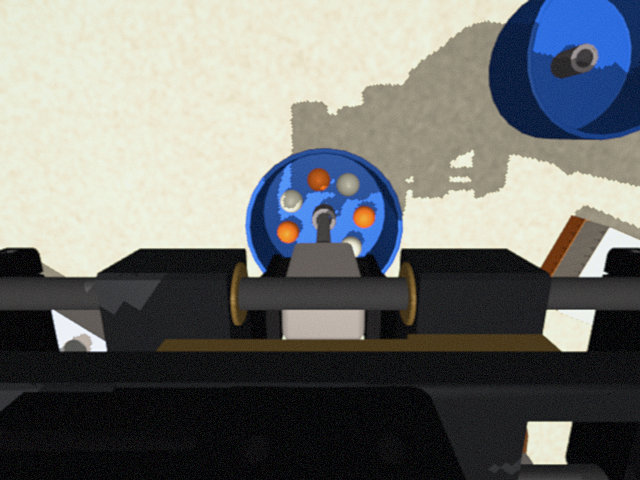

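```bash
python3 - <<'E'
from h import *
p=env.read_state()["position"]
print(env.move_straight([p[0],p[1],p[2]+.042],rate=.1,force_limit=15))
s=env.read_state(); print(s["clock"],s["position"],s["opening"],s["force"],s["wrist_torque"])
for n in ["wrist","side","top"]:
    f=env.grab_frame(n); cv2.imwrite(f"pics/{n}4.png",f["image"]);np.save(f"{n}4.npy",f,allow_pickle=True)
    if n=="top": continue
    for t in ["bead0_center","bead1_center"]:
        for d in env.search_frame(f,t)[:7]: print(n,t,d)
S=np.load("side4.npy",allow_pickle=True).item(); W=np.load("wrist4.npy",allow_pickle=True).item()
yaw=37.3; c=(.5965,.097)
def axis(base,yaw):
    return [(np.array([[*base,z],[*base,z]]),(0,0,255)) for z in ()]
tip=s["position"]+[0,0,.019-.165]
print("tip",tip)
it=[(circ(c,.060,.06),(0,255,0)),(circ(c,.0105,.03),(0,255,255)),(np.array([tip,tip+[0,0,.19]]),(0,0,255)),(circ(tip,.005,tip[2]),(0,0,255))]
overlay(S,it,(200,180,340,320),5,"pics/ovS4.png"); overlay(W,it,(230,120,430,270),4,"pics/ovW4.png")
E
```

```text
False
7.8833 [0.59807183 0.09874921 0.19258203] 0.36503294120229257 [ 0.46021586 -0.55925516 -0.85867633] [ 0.02974385  0.07737215 -0.04695876]
wrist bead0_center {'xyz': [0.6019, 0.1253, 0.0217], 'score': 0.58}
wrist bead1_center {'xyz': [0.5747, 0.1241, 0.0187], 'score': 0.79}
tip [0.59807183 0.09874921 0.04658203]
```

View pics/ovS4.png

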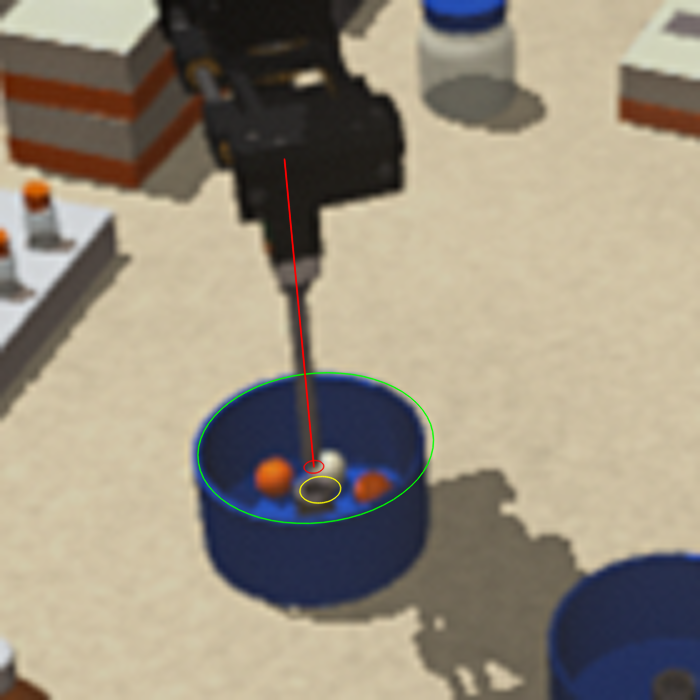

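View pics/ovW4.png

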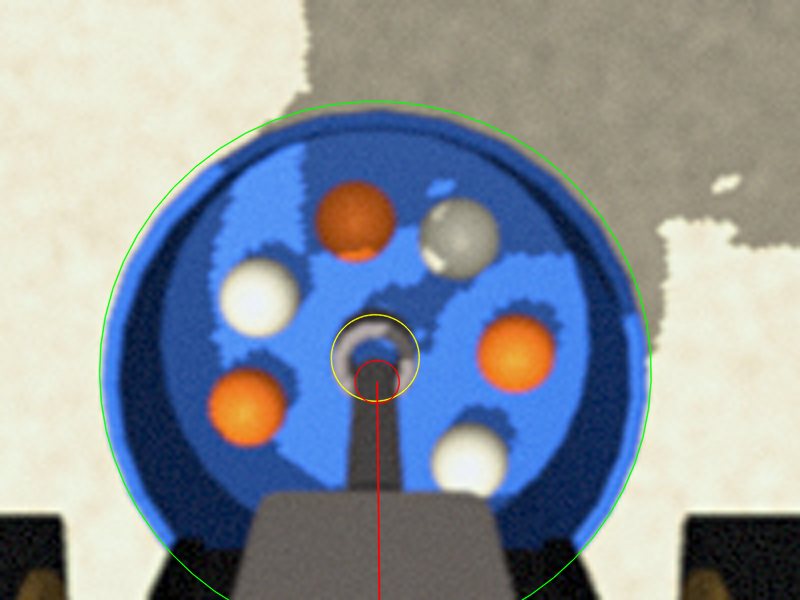

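```bash
python3 - <<'E'
from h import *
W=np.load("wrist4.npy",allow_pickle=True).item()
c=np.array([.597,.0975])
q=np.array([(469,460),(516,353),(460,238),(355,221),(258,297),(247,407)])/4+[230,120]-.5
P=back(W,q,.015); d=P[:,:2]-c
print(np.c_[P[:,:2].round(4),np.hypot(*d.T).round(4)*1000,np.degrees(np.arctan2(d[:,1],d[:,0])).round(0)])
E
```

```text
[[ 6.053e-01  1.338e-01  3.730e+01  7.700e+01]
 [ 5.765e-01  1.260e-01  3.520e+01  1.260e+02]
 [ 5.624e-01  9.730e-02  3.460e+01 -1.800e+02]
 [ 5.747e-01  7.430e-02  3.210e+01 -1.340e+02]
 [ 6.041e-01  6.650e-02  3.180e+01 -7.700e+01]
 [ 6.283e-01  8.080e-02  3.550e+01 -2.800e+01]]
```

```bash
cat >> h.py <<'E'
C=np.array([.597,.0983]); DZ=.165-.019
def at(ang,r=.033,tipz=.009,tcpoff=np.zeros(2)):
    a=np.deg2rad(ang); return [C[0]+r*np.cos(a),C[1]+r*np.sin(a),tipz+DZ]
def shots(tag,names=("wrist","side","top")):
    for n in names:
        f=env.grab_frame(n); cv2.imwrite(f"pics/{n}{tag}.png",f["image"]); np.save(f"{n}{tag}.npy",f,allow_pickle=True)
E
python3 - <<'E'
from h import *
env.move_straight(at(24.5,tipz=.046),rate=.1)
print(env.move_straight(at(24.5),rate=.08,force_limit=8))
s=env.read_state(); print(s["clock"],s["position"],s["force"])
env.move_straight(at(12),rate=.06,force_limit=6)
a=12; 
while a<150:
    a+=10; hit=env.move_straight(at(a),rate=.06,force_limit=6)
    s=env.read_state(); print(a,hit,round(s["clock"],2),s["force"].round(1),s["wrist_torque"].round(2))
    if hit: break
shots(5)
E
```

```text
False
9.3167 [0.62721865 0.11194585 0.15514559] [-0.48119255 -0.01674239 -0.34004307]
22 False 9.83 [-0.3 -0.3 -0.6] [ 0.02 -0.   -0.02]
32 False 10.08 [ 0.4  0.  -1.3] [-0.02  0.04 -0.  ]
42 False 10.33 [ 0.   0.2 -0.4] [ 0.01 -0.   -0.02]
52 False 10.58 [ 0.1  0.1 -0.9] [ 0.02 -0.    0.  ]
62 False 10.83 [-0.4  0.1 -0.3] [0.09 0.05 0.02]
72 False 11.08 [ 0.1 -0.2 -0.6] [0.02 0.03 0.01]
82 False 11.33 [ 0.5 -0.1 -0.9] [ 0.09 -0.   -0.03]
92 False 11.58 [ 1.2 -2.2 -0.7] [-1.07 -0.35 -0.04]
102 False 11.83 [ 0.4 -5.  -0.7] [-2.24 -0.52  0.02]
112 False 12.08 [ 0.9 -5.  -1.4] [-2.37 -0.29 -0.01]
122 False 12.33 [ 0.1 -2.1 -1.1] [-1.08 -0.07  0.01]
132 False 12.58 [ 0.1 -0.  -1.2] [0.   0.04 0.02]
142 False 12.83 [ 1.  -0.4 -1.7] [-0.21 -0.69  0.02]
152 False 13.08 [ 4.1 -1.9 -1.9] [-0.57 -1.86 -0.01]
```

View pics/wrist5.png

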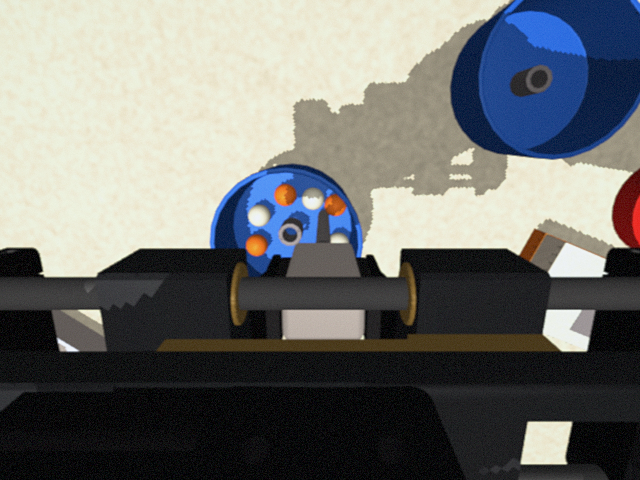

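View pics/side5.png

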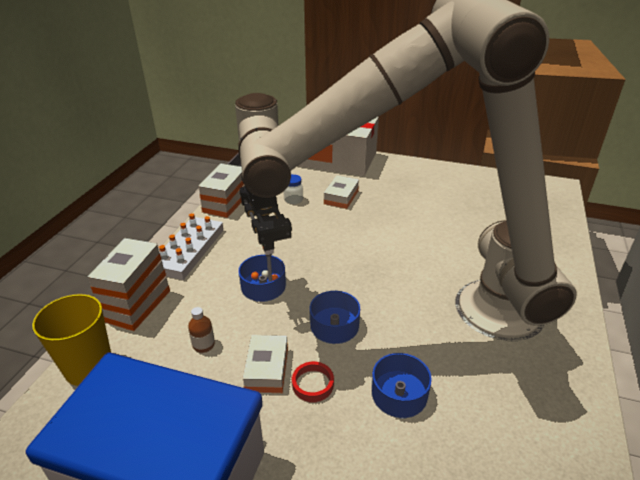

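```bash
cat >> h.py <<'E'
def ov(tag,wroi=(200,140,400,290),sroi=(200,180,340,320)):
    s=env.read_state()
    Rt=R.from_euler("xyz",s["tool_rot"],degrees=True).as_matrix()
    tip=s["position"]+Rt[:,1]*DZ
    c=C
    it=[(circ(c,.060,.06),(0,255,0)),(circ(c,.0105,.03),(0,255,255)),(np.array([tip,tip-Rt[:,1]*.19]),(0,0,255)),(circ(tip,.005,tip[2]),(0,0,255))]
    for n,roi,k in(("wrist",wroi,4),("side",sroi,5)):
        f=np.load(f"{n}{tag}.npy",allow_pickle=True).item()
        overlay(f,it,roi,k,f"pics/ov{n}{tag}.png")
    print("tip",tip)
E
python3 -c "
from h import *
ov(5)"
```

```text
tip [0.5695603  0.11399557 0.009641  ]
```

View pics/ovwrist5.png

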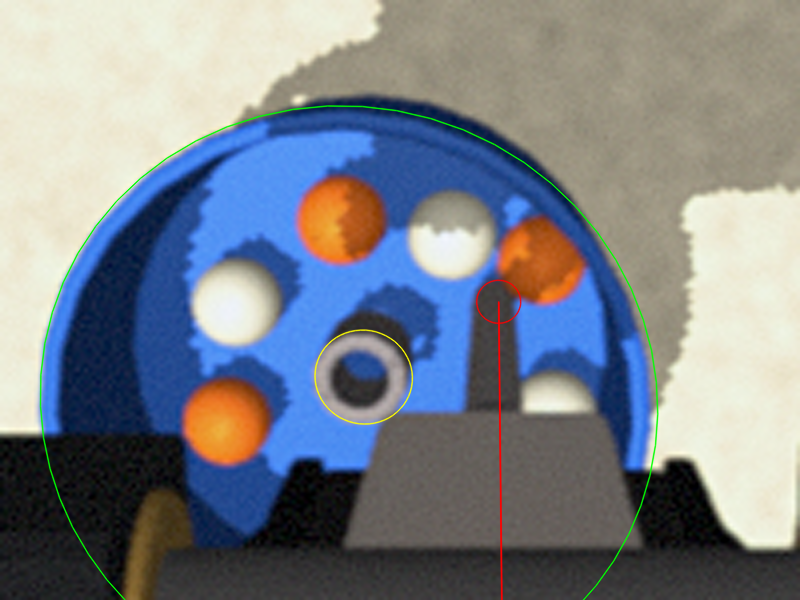

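View pics/ovside5.png

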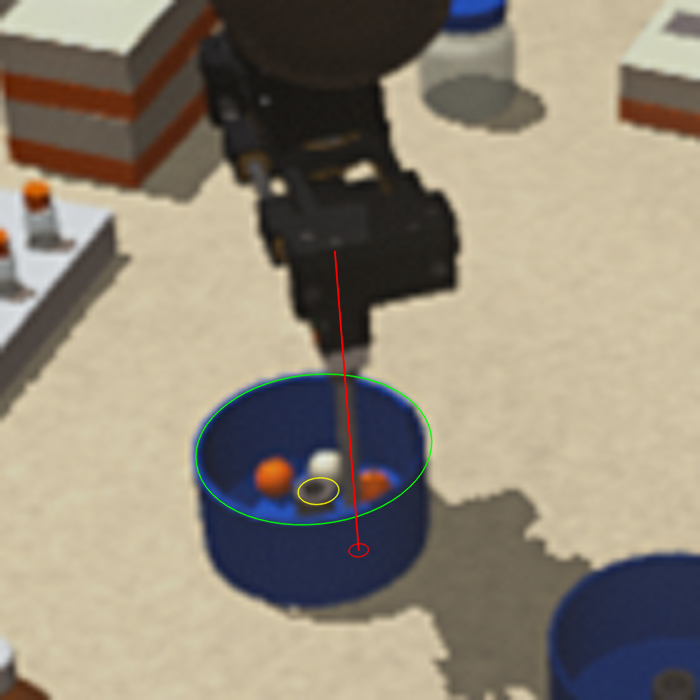

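```bash
python3 - <<'E'
from h import *
env.move_straight(at(140),rate=.08); env.move_straight(at(135,r=.027),rate=.08)
a=135; 
while a<480:
    a+=15; hit=env.move_straight(at(a,r=.027),rate=.06,force_limit=6)
    s=env.read_state(); print(a,hit,round(s["clock"],2),s["force"].round(1),s["wrist_torque"].round(2))
    if hit: break
shots(6); ov(6,wroi=(220,120,420,270))
E
```

```text
150 False 14.0 [ 0.4  0.2 -1.3] [ 0.05 -0.01  0.02]
165 False 14.27 [ 0.3  0.2 -1. ] [0.03 0.03 0.04]
180 False 14.53 [-0.5 -0.1 -1. ] [ 0.    0.03 -0.04]
195 False 14.8 [ 1.1  0.7 -0.9] [0.06 0.06 0.04]
210 False 15.07 [ 0.5 -0.1 -0. ] [0.07 0.04 0.03]
225 False 15.33 [ 0.1  0.3 -1.2] [0.06 0.06 0.01]
240 False 15.6 [ 0.6 -0.4 -1.3] [ 0.04  0.06 -0.02]
255 False 15.87 [ 0.2 -0.5 -0.4] [0.01 0.04 0.05]
270 False 16.13 [-0.1 -0.  -1.1] [ 0.01  0.01 -0.06]
285 False 16.4 [-0.5 -0.2 -0.7] [0.05 0.06 0.05]
300 False 16.67 [-0.4 -0.8 -0.9] [ 0.03  0.01 -0.02]
315 False 16.93 [ 0.4 -0.2 -1.3] [-0.04  0.03 -0.01]
330 False 17.2 [ 0.7 -0.6 -0.8] [0.01 0.1  0.01]
345 False 17.47 [ 0.1 -0.1 -1.6] [0.11 0.05 0.01]
360 False 17.73 [ 0.9 -0.5 -1.3] [0.04 0.06 0.01]
375 False 18.0 [ 0.  -0.5 -0.7] [-0.08  0.01 -0.  ]
390 False 18.27 [ 0.5  0.4 -0.6] [-0.01  0.04 -0.02]
405 False 18.53 [-0.1 -0.3 -0.5] [0.02 0.03 0.02]
420 False 18.8 [ 0.4  0.1 -0.9] [0.02 0.03 0.03]
435 False 19.07 [ 0.5 -0.  -1.1] [ 0.05  0.07 -0.  ]
450 False 19.33 [ 1.1 -0.5 -0.6] [ 0.03 -0.01  0.02]
465 False 19.6 [ 0.5 -0.5 -0.7] [0.01 0.02 0.04]
480 False 19.87 [ 0.9 -0.2 -0.7] [ 0.02  0.   -0.02]
tip [0.58365599 0.12171117 0.00906097]
```

View pics/ovwrist6.png

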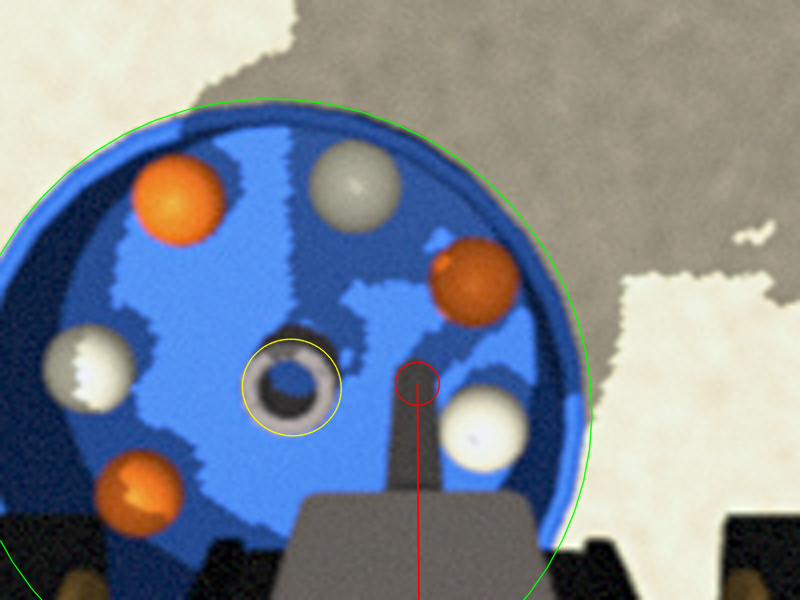

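View pics/ovside6.png

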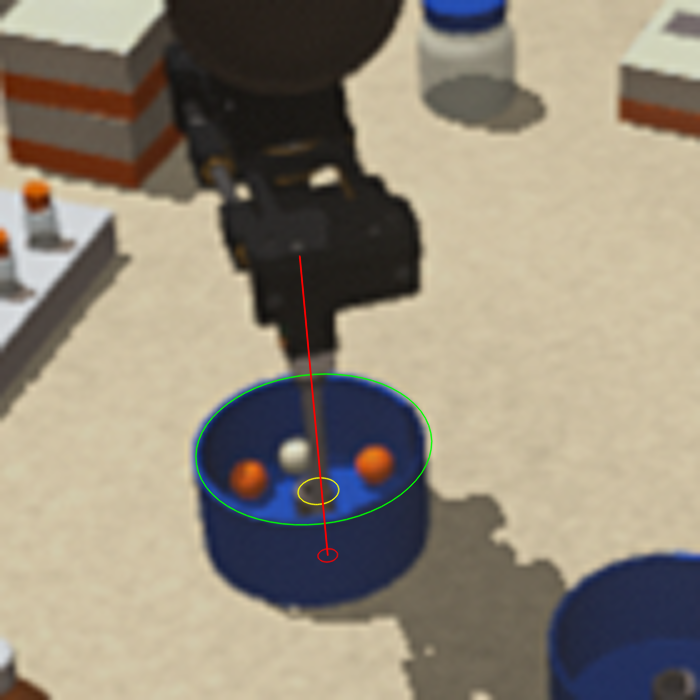

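```bash
python3 - <<'E'
from h import *
W=np.load("wrist6.npy",allow_pickle=True).item()
q=np.array([(483,428),(474,282),(355,186),(178,199),(90,369),(138,493)])/4+[220,120]-.5
P=back(W,q,.015); d=P[:,:2]-C
print(np.c_[P[:,:2].round(4),np.hypot(*d.T).round(4)*1000,np.degrees(np.arctan2(d[:,1],d[:,0])).round(0)])
for a in (105,80,50,25): env.move_straight(at(a,r=.027),rate=.08,force_limit=6)
env.move_straight(at(25,r=.0405),rate=.08,force_limit=6)
a=25
while a<180:
    a+=10; hit=env.move_straight(at(a,r=.0405),rate=.06,force_limit=6)
    s=env.read_state(); print(a,hit,round(s["clock"],2),s["force"].round(1),s["wrist_torque"].round(2))
    if hit: break
shots(7); ov(7,wroi=(220,120,420,270))
E
```

```text
[[ 5.818e-01  1.390e-01  4.340e+01  1.110e+02]
 [ 5.570e-01  1.171e-01  4.420e+01  1.550e+02]
 [ 5.561e-01  8.390e-02  4.330e+01 -1.610e+02]
 [ 5.816e-01  5.510e-02  4.590e+01 -1.100e+02]
 [ 6.242e-01  6.100e-02  4.620e+01 -5.400e+01]
 [ 6.414e-01  8.590e-02  4.620e+01 -1.600e+01]]
35 False 21.77 [-0.3 -0.5 -1.2] [0.04 0.   0.03]
45 False 22.04 [ 0.2  0.4 -0.8] [ 0.03 -0.04  0.01]
55 False 22.31 [ 0.1 -0.1 -1. ] [ 0.02  0.04 -0.07]
65 False 22.57 [-0.2  0.8 -1.4] [ 0.03 -0.   -0.01]
75 False 22.84 [-0.4 -0.2 -0.5] [-0.    0.06 -0.02]
85 False 23.11 [-0.8  1.1 -0.1] [0.02 0.02 0.  ]
95 False 23.38 [ 3.6 -2.2  0.2] [-1.05 -1.35  0.  ]
105 True 23.58 [ 0.6 -1.1 -0.6] [-0.47 -0.65  0.04]
tip [0.59118544 0.13611833 0.00965113]
```

View pics/ovwrist7.png

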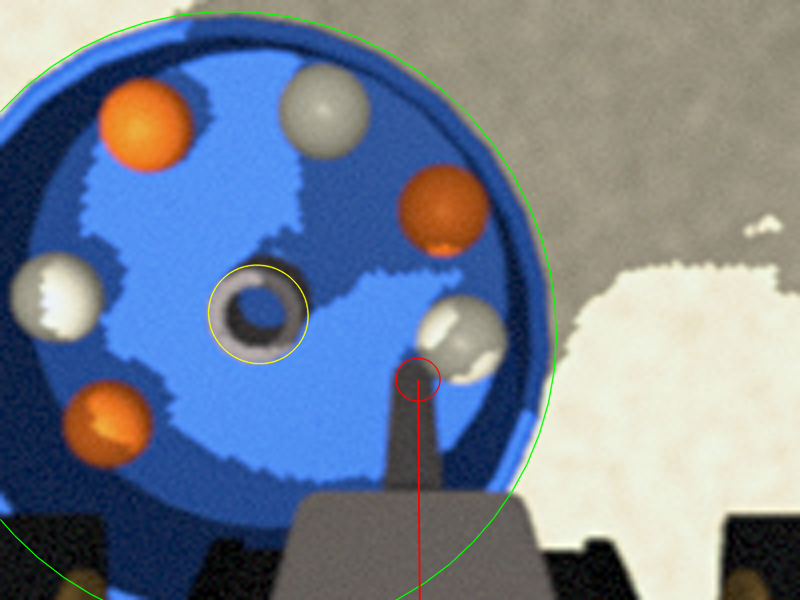

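View pics/ovside7.png

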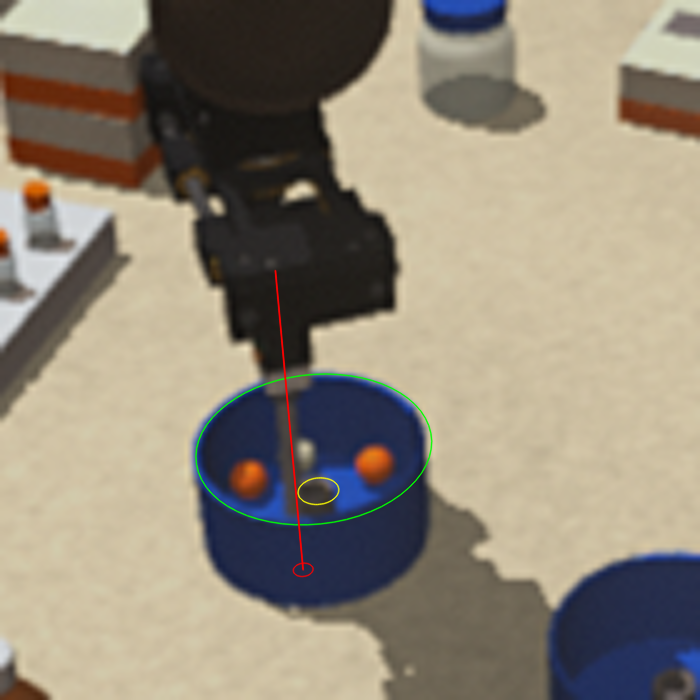

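```bash
sed -i 's/^C=np.*; DZ/C=np.array([.5977,.0975]); DZ/' h.py; python3 - <<'E'
from h import *
env.move_straight(at(80,r=.040),rate=.1,force_limit=8)
env.move_straight(at(75,r=.045),rate=.1,force_limit=6)
a=75
while a<210:
    a+=9; hit=env.move_straight(at(a,r=.045),rate=.06,force_limit=5)
    s=env.read_state(); print(a,hit,round(s["clock"],2),s["force"].round(1),s["wrist_torque"].round(2))
    if hit: break
shots(8); ov(8,wroi=(220,120,420,270))
E
```

```text
84 False 24.55 [ 0.2 -0.1 -0.4] [ 0.06  0.07 -0.01]
93 False 24.82 [-0.3 -0.1 -0.6] [ 0.05  0.07 -0.01]
102 False 25.08 [ 0.  -0.8 -1. ] [ 0.07  0.05 -0.01]
111 False 25.35 [ 1.2 -0.6 -0.1] [-0.08 -0.56  0.06]
120 False 25.62 [ 5.2 -0.8 -1. ] [-0.48 -2.3   0.05]
129 False 25.88 [ 7.6 -1.6  0.1] [-0.7  -2.87 -0.02]
138 False 26.15 [ 6.5 -1.7 -0.7] [-0.89 -3.07 -0.04]
147 False 26.42 [ 5.9 -0.5 -1.1] [ 0.35 -2.69 -0.09]
156 False 26.68 [-0.5  0.9 -1.8] [ 0.06  0.11 -0.01]
165 False 26.95 [ 0.3 -0.4 -1.1] [ 0.01  0.07 -0.04]
174 False 27.22 [-0.9 -0.2 -0.9] [-0.    0.03 -0.02]
183 False 27.48 [ 0.5  0.2 -0.3] [ 0.01  0.09 -0.02]
192 False 27.75 [ 0.   0.7 -0.9] [ 0.02  0.06 -0.  ]
201 False 28.02 [-0.3 -0.2 -1.6] [ 0.06  0.04 -0.01]
210 False 28.28 [ 0.2  0.6 -1. ] [-0.03  0.07  0.01]
tip [0.55997624 0.07475369 0.00898028]
```

View pics/ovwrist8.png

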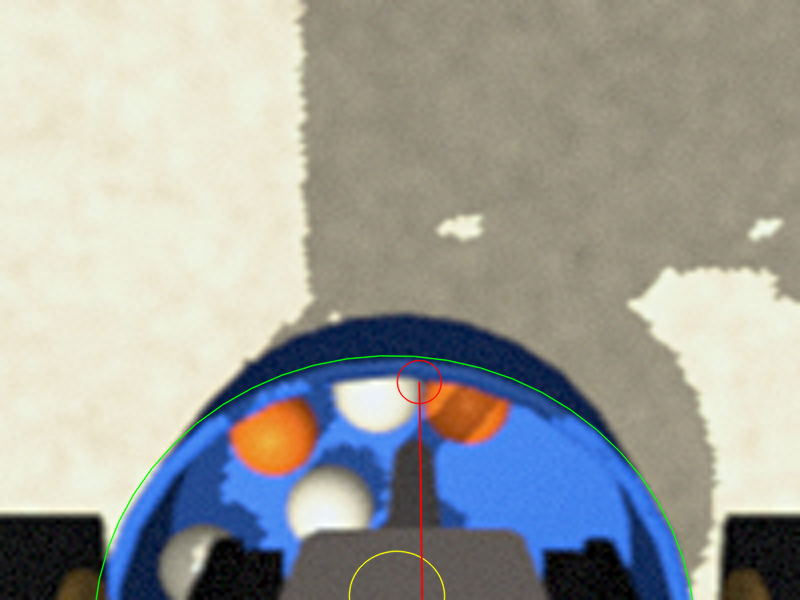

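View pics/ovside8.png

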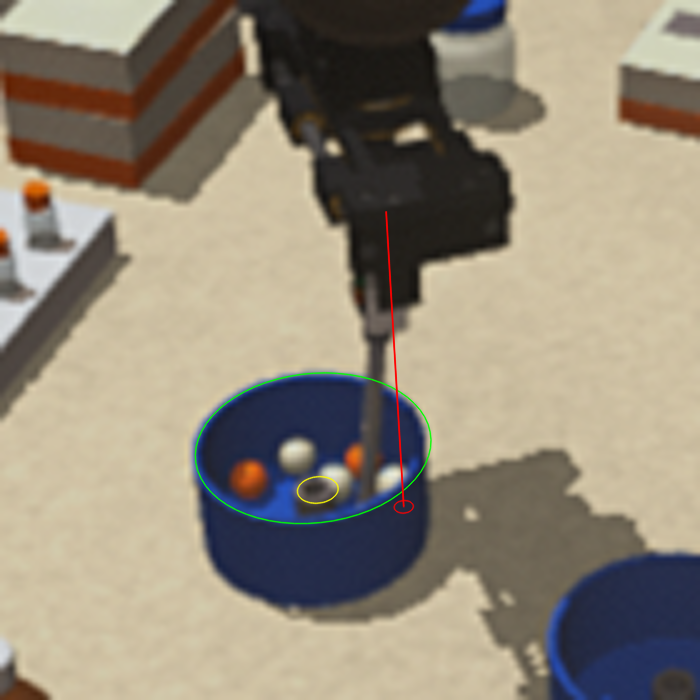

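```bash
python3 - <<'E'
from h import *
from scipy.optimize import least_squares
s=env.read_state(); W=np.load("wrist8.npy",allow_pickle=True).item()
Rt=R.from_euler("xyz",s["tool_rot"],degrees=True).as_matrix()
gp=s["position"]-.019*Rt[:,1]
def tip(d,e): 
    v=Rt[:,1]+np.tan(d)*Rt[:,0]+np.tan(e)*Rt[:,2]; v/=np.linalg.norm(v); return gp+.165*v
tgt=np.array([414,447])/4+[220,120]-.5
r=least_squares(lambda x: (proj(W,tip(*x))[0]-tgt),[0.05,0]); print(np.degrees(r.x),tip(*r.x))
env.move_straight(s["position"]+[0,0,.04],rate=.1)
dl=np.degrees(r.x[0]); O=(R.from_euler("z",37.3,degrees=True)*R.from_euler("y",dl,degrees=True)*R.from_euler("x",-90,degrees=True))
G=np.array([C[0]+.03,C[1]+.02,.047+.165]); 
env.move_straight(G+.019*O.as_matrix()[:,1],O.as_euler("xyz",degrees=True),rate=.12)
s=env.read_state(); print(s["clock"],s["force"],s["tool_rot"])
shots(9); 
Rt=O.as_matrix(); it=[(circ(C,.060,.06),(0,255,0)),(circ(C,.0105,.03),(0,255,255)),(np.array([G,G-[0,0,.165]]),(0,0,255)),(circ(G,.005,G[2]-.165),(0,0,255))]
overlay(np.load("wrist9.npy",allow_pickle=True).item(),it,(220,120,420,270),4,"pics/ovw9.png")
overlay(np.load("side9.npy",allow_pickle=True).item(),it,(200,180,340,320),5,"pics/ovs9.png")
E
```

```text
[ 5.27764887 -0.39375647] [0.57271256 0.08307546 0.00977781]
29.7917 [-0.11646178  0.65410831 -2.01618229] [-89.96985789   5.36090291  37.28949561]
```

View pics/ovw9.png

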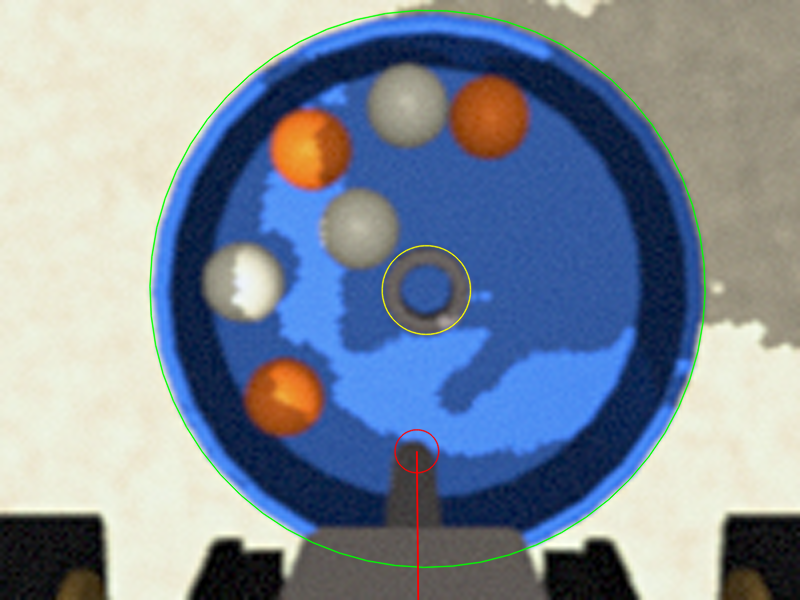

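View pics/ovs9.png

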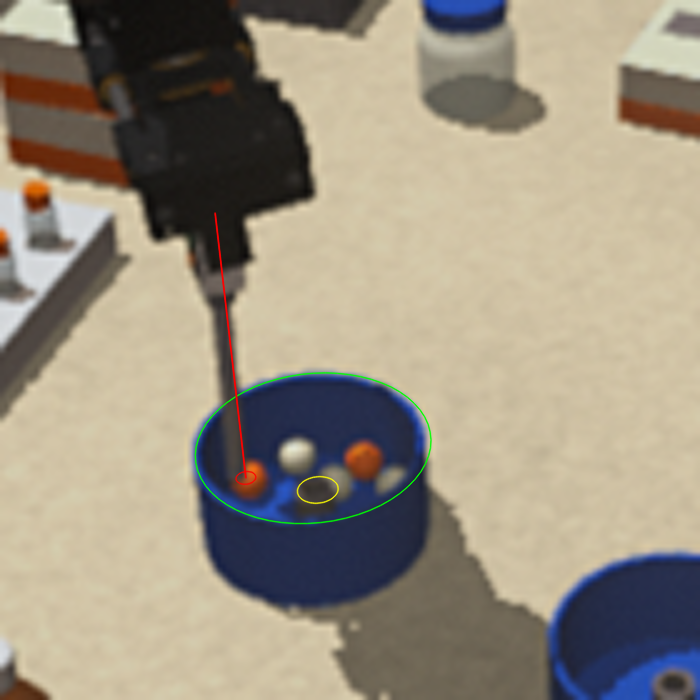

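```bash
python3 - <<'E'
from h import *
W=np.load("wrist4.npy",allow_pickle=True).item()
q=np.array([(469,460),(516,353),(460,238),(355,221),(258,297),(247,407)])/4+[230,120]-.5
P0=back(W,q,.015)[:,:2]
W=np.load("wrist9.npy",allow_pickle=True).item()
q=np.array([(408,105),(489,117),(360,230),(310,149),(243,282),(284,397)])/4+[220,120]-.5
P1=back(W,q,.015)[:,:2]; np.save("P0.npy",P0)
d=P1-C
print(np.c_[np.hypot(*d.T).round(4)*1000,np.degrees(np.arctan2(d[:,1],d[:,0])).round(0)])
print(np.linalg.norm(P1[:,None]-P0[None],axis=2).round(3)*1000)
E
```

```text
[[  44.3 -137. ]
 [  44.1 -163. ]
 [  21.4  -94. ]
 [  43.9 -103. ]
 [  45.3  -54. ]
 [  45.   -15. ]]
[[78. 60. 30. 12. 39. 65.]
 [70. 46. 14. 22. 52. 73.]
 [58. 54. 40. 22. 12. 32.]
 [81. 72. 50. 24. 20. 48.]
 [75. 81. 72. 51. 21. 20.]
 [60. 76. 80. 67. 42. 14.]]
```

```bash
cat >> h.py <<'E'
TILT=6.0
def O_():
    return R.from_euler("z",37.3,degrees=True)*R.from_euler("y",TILT,degrees=True)*R.from_euler("x",-90,degrees=True)
def tipto(r,ang,z=.0095,rate=.08,fl=None):
    a=np.deg2rad(ang); G=np.array([C[0]+r*np.cos(a),C[1]+r*np.sin(a),z+.165]); O=O_()
    return env.move_straight(G+.019*O.as_matrix()[:,1],O.as_euler("xyz",degrees=True),rate=rate,force_limit=fl)
def st(*m):
    s=env.read_state(); print(*m,round(s["clock"],2),s["force"].round(1),s["wrist_torque"].round(2))
E
python3 - <<'E'
from h import *
tipto(.031,-35,.042,.12)
h=tipto(.031,-35,.0095,.08,4); st("down",h)
if not h:
    h=tipto(.038,-34,rate=.06,fl=4); st(h)
    h=tipto(.0455,-33,rate=.05,fl=4); st(h)
    for a in range(-25,25,8):
        h=tipto(.0455,a,rate=.06,fl=4); st(a,h)
        if h: break
shots(10)
f=np.load("wrist10.npy",allow_pickle=True).item(); overlay(f,[(circ(C,.06,.06),(0,255,0))],(220,100,420,270),4,"pics/ovw10.png")
E
```

```text
down False 30.98 [-0.1 -0.2 -0.7] [ 0.15 -0.19  0.02]
False 31.24 [-1.6 -1.2 -0.3] [-0.25  0.53  0.01]
True 31.45 [ 0.2  0.2 -0.2] [ 0.18 -0.23  0.03]
-25 True 31.66 [-0.7  0.7 -1.3] [ 0.23 -0.2   0.06]
```

View pics/ovw10.png

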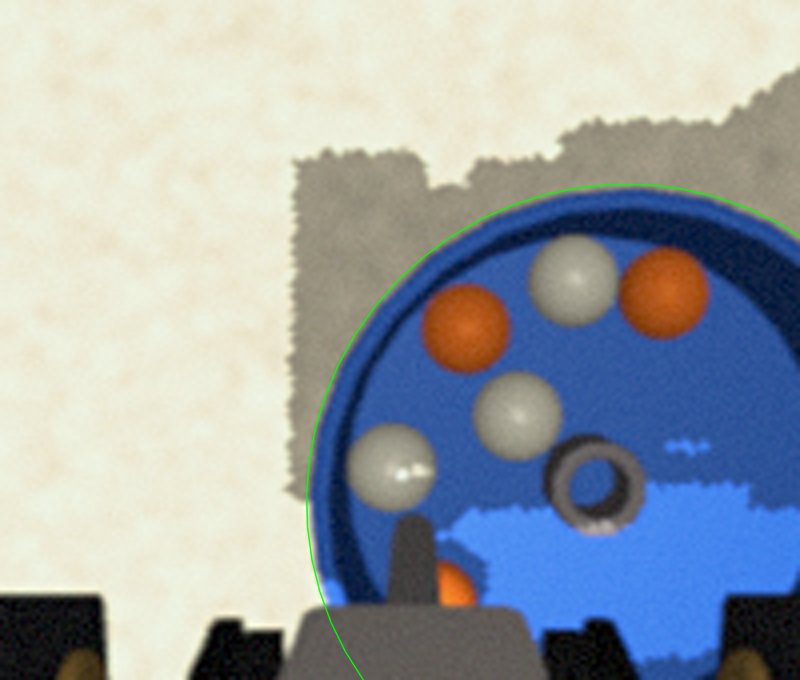

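View pics/side10.png

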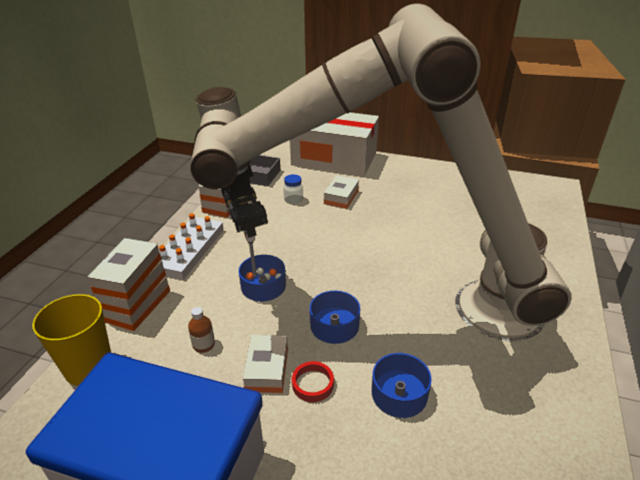

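```bash
python3 - <<'E'
from h import *
s=env.read_state(); Rt=R.from_euler("xyz",s["tool_rot"],degrees=True).as_matrix()
gp=s["position"]-.019*Rt[:,1]; d=gp[:2]-C; print("tip cmd r,ang",np.hypot(*d),np.degrees(np.arctan2(d[1],d[0])))
a=np.degrees(np.arctan2(d[1],d[0]))
h=tipto(.0465,a+2,rate=.05,fl=5); st(h)
a+=2
while a<22:
    a+=8
    h=tipto(.0465,a,rate=.06,fl=5.5); st(round(a),h)
    if h: break
shots(11)
f=np.load("wrist11.npy",allow_pickle=True).item(); overlay(f,[(circ(C,.06,.06),(0,255,0))],(220,100,420,270),4,"pics/ovw11.png")
E
```

```text
tip cmd r,ang 0.041933188193674274 -32.29281927168288
False 32.08 [-0.1  0.1 -1.3] [ 0.19 -0.09  0.  ]
-22 False 32.33 [ 0.2 -0.2 -0.8] [ 0.17 -0.16  0.02]
-14 False 32.59 [ 0.2  0.2 -1.6] [ 0.16 -0.09 -0.02]
-6 False 32.85 [-0.3 -0.4 -0.9] [ 0.18 -0.19  0.02]
2 False 33.11 [-1.2 -3.2 -1. ] [-0.72  0.21  0.05]
10 False 33.37 [-0.5  0.  -1.5] [ 0.16 -0.18 -0.  ]
18 False 33.62 [ 0.5 -0.3  0.1] [ 0.18 -0.13  0.01]
26 False 33.88 [-0.4 -0.2 -0.2] [ 0.2  -0.17 -0.01]
```

View pics/ovw11.png

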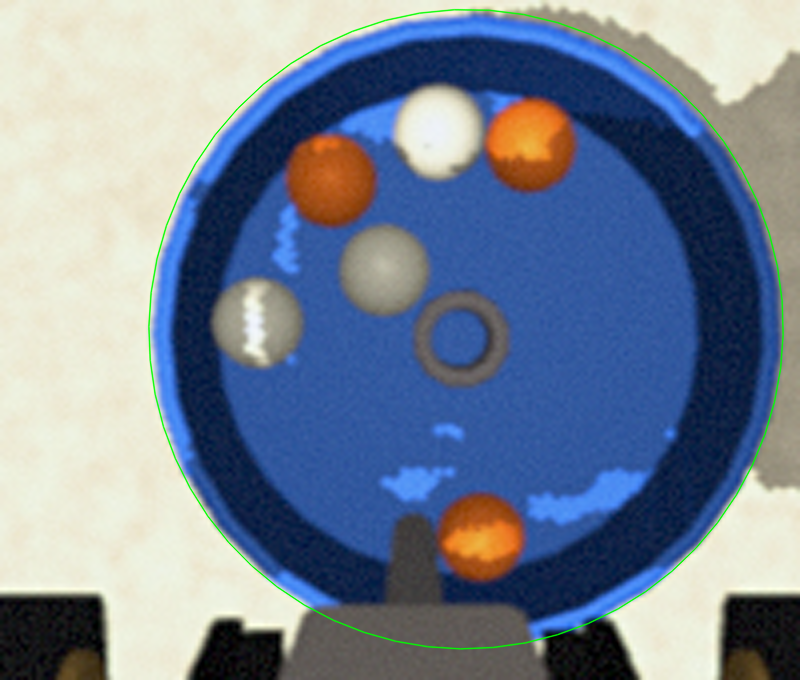

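```bash
python3 - <<'E'
from h import *
f=np.load("wrist11.npy",allow_pickle=True).item(); P0=np.load("P0.npy")
q=np.array([(438,132),(531,145),(384,270),(331,181),(257,323),(481,537)])/4+[220,100]-.5
P=back(f,q,.015)[:,:2]; d=P-C
print(np.c_[P.round(4),np.hypot(*d.T).round(4)*1000,np.degrees(np.arctan2(d[:,1],d[:,0])).round(0),np.linalg.norm(P-P0,axis=1).round(4)*1000])
t=back(f,np.array([[413,536]])/4+[220,100]-.5,.0095)[:,:2]
s=env.read_state(); Rt=R.from_euler("xyz",s["tool_rot"],degrees=True).as_matrix()
print("tip seen",t,"model",(s["position"]-.019*Rt[:,1]))
E
```

```text
[[ 5.656e-01  6.730e-02  4.410e+01 -1.370e+02  7.750e+01]
 [ 5.555e-01  8.500e-02  4.400e+01 -1.640e+02  4.610e+01]
 [ 5.962e-01  7.580e-02  2.180e+01 -9.400e+01  4.000e+01]
 [ 5.880e-01  5.500e-02  4.360e+01 -1.030e+02  2.340e+01]
 [ 6.225e-01  6.040e-02  4.460e+01 -5.600e+01  1.930e+01]
 [ 6.304e-01  1.292e-01  4.550e+01  4.400e+01  4.840e+01]]
tip seen [[0.64019721 0.11732977]] model [0.63963879 0.11779312 0.17451037]
```

```bash
python3 - <<'E'
from h import *
tipto(.044,24,.045,.12)
tipto(.041,-79.5,.045,.15)
h=tipto(.041,-79.5,.0095,.08,4); st("down",h)
if not h:
    h=tipto(.0455,-79.5,rate=.05,fl=4); st(h)
    for a in range(-71,-18,8):
        h=tipto(.046,a,rate=.06,fl=5.5); st(a,h)
        if h: break
shots(12)
f=np.load("wrist12.npy",allow_pickle=True).item(); overlay(f,[(circ(C,.06,.06),(0,255,0))],(220,100,420,270),4,"pics/ovw12.png")
E
```

```text
down False 35.67 [ 0.3 -1.1 -0.6] [ 0.23 -0.15 -0.03]
False 35.92 [ 0.3  0.6 -1. ] [ 0.23 -0.17  0.01]
-71 False 36.18 [-0.1 -0.5 -1.2] [ 0.17 -0.21 -0.02]
-63 False 36.44 [ 0.1  0.7 -1.2] [ 0.14 -0.19  0.01]
-55 False 36.7 [-0.3  0.3 -0.6] [ 0.18 -0.19 -0.05]
-47 False 36.96 [-0.2 -0.5 -1.3] [ 0.21 -0.17 -0.03]
-39 False 37.22 [-0.7  0.9 -0.8] [ 0.17 -0.15  0.03]
-31 False 37.48 [ 0.2 -0.9 -0.7] [ 0.17 -0.14  0.  ]
-23 False 37.73 [-0.1 -1.  -1.2] [ 0.17 -0.15 -0.04]
```

View pics/ovw12.png

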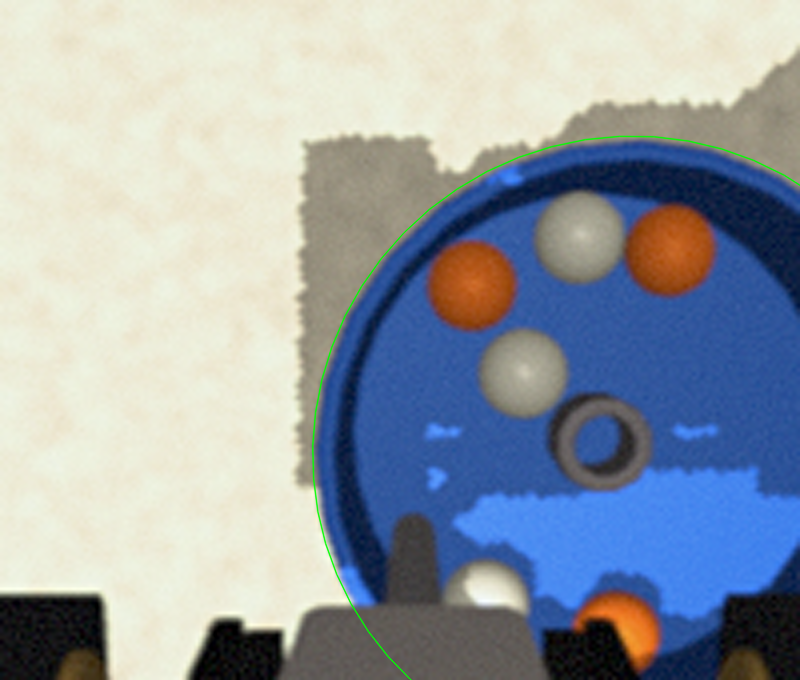

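```bash
python3 - <<'E'
from h import *
tipto(.044,-24,.06,.1); tipto(.01,-24,.12,.12)
h=tipto(.0,0,.18,.15); st("up",h)
s=env.read_state(); j0=s["joint_positions"]; print(s["position"],j0.round(1))
for yaw in (37.3,60,15,-20):
  for gp in ([.5,.1,.36],[.45,.0,.4],[.5,.1,.45],[.4,.15,.45],[.597,.0975,.4]):
    out=[]
    for th in (40,80):
      O=R.from_euler("z",yaw,degrees=True)*R.from_euler("y",TILT-th,degrees=True)*R.from_euler("x",-90,degrees=True)
      j=env.inverse_kinematics(list(np.array(gp)+.019*O.as_matrix()[:,1]),O.as_euler("xyz",degrees=True))
      out.append(None if j is None else (np.array(j)-j0).round(0).tolist())
    print(yaw,gp,out)
E
```

```text
up False 39.83 [-0.1  0.2 -1.1] [ 0.18 -0.21  0.03]
[0.5957827  0.09629995 0.32483692] [ 25.2  20.2  11.3   1.2 -87.2 -78. ]
37.3 [0.5, 0.1, 0.36] [[0.0, -27.0, -32.0, -11.0, 44.0, 5.0], [-36.0, -27.0, -36.0, -86.0, 41.0, 88.0]]
37.3 [0.45, 0.0, 0.4] [[-15.0, -32.0, -27.0, -19.0, 30.0, 21.0], [-54.0, -30.0, -33.0, -79.0, 23.0, 83.0]]
37.3 [0.5, 0.1, 0.45] [[0.0, -29.0, -21.0, -9.0, 32.0, 2.0], [-28.0, -33.0, -29.0, -72.0, 46.0, 66.0]]
37.3 [0.4, 0.15, 0.45] [[21.0, -40.0, -34.0, 5.0, 33.0, -23.0], [-160.0, -87.0, -48.0, -152.0, -77.0, 14.0]]
37.3 [0.597, 0.0975, 0.4] [[-6.0, -17.0, -15.0, -14.0, 36.0, 11.0], [-32.0, -20.0, -23.0, -81.0, 45.0, 79.0]]
60 [0.5, 0.1, 0.36] [[-11.0, -21.0, -20.0, -29.0, 27.0, 43.0], [-42.0, -16.0, -26.0, -80.0, 15.0, 93.0]]
60 [0.45, 0.0, 0.4] [[-25.0, -25.0, -17.0, -32.0, 14.0, 53.0], [-56.0, -19.0, -23.0, -75.0, -0.0, 91.0]]
60 [0.5, 0.1, 0.45] [[-10.0, -23.0, -10.0, -26.0, 17.0, 37.0], [-40.0, -22.0, -19.0, -76.0, 13.0, 80.0]]
60 [0.4, 0.15, 0.45] [[5.0, -35.0, -22.0, -19.0, 22.0, 21.0], [-35.0, -34.0, -29.0, -75.0, 18.0, 76.0]]
60 [0.597, 0.0975, 0.4] [[-14.0, -12.0, -5.0, -28.0, 20.0, 43.0], [-38.0, -10.0, -13.0, -78.0, 17.0, 85.0]]
15 [0.5, 0.1, 0.36] [[10.0, -30.0, -44.0, 18.0, 51.0, -45.0], None]
15 [0.45, 0.0, 0.4] [[-1.0, -37.0, -40.0, 6.0, 42.0, -25.0], None]
15 [0.5, 0.1, 0.45] [[11.0, -31.0, -32.0, 14.0, 38.0, -39.0], None]
15 [0.4, 0.15, 0.45] [[31.0, -41.0, -42.0, 25.0, 31.0, -63.0], None]
15 [0.597, 0.0975, 0.4] [[3.0, -20.0, -27.0, 10.0, 46.0, -31.0], None]
-20 [0.5, 0.1, 0.36] [[17.0, -26.0, -47.0, 39.0, 37.0, -99.0], None]
-20 [0.45, 0.0, 0.4] [[11.0, -36.0, -48.0, 34.0, 33.0, -85.0], None]
-20 [0.5, 0.1, 0.45] [[19.0, -27.0, -35.0, 34.0, 25.0, -90.0], [5.0, -31.0, -66.0, 107.0, 37.0, 213.0]]
-20 [0.4, 0.15, 0.45] [[38.0, -34.0, -40.0, 34.0, 13.0, 255.0], [40.0, -34.0, -69.0, 81.0, 12.0, 216.0]]
-20 [0.597, 0.0975, 0.4] [[10.0, -17.0, -32.0, 35.0, 36.0, -86.0], None]
```

```bash
python3 - <<'E'
from h import *
for th in (40,80):
    O=R.from_euler("z",60,degrees=True)*R.from_euler("y",TILT-th,degrees=True)*R.from_euler("x",-90,degrees=True)
    env.goto(list(np.array([.5,.1,.45])+.019*O.as_matrix()[:,1]),O.as_euler("xyz",degrees=True)); st(th)
s=env.read_state(); print(s["position"],s["opening"],O.as_matrix().round(2).tolist())
shots(13)
E
```

```text
40 40.48 [ 0.  -0.  -0.4] [-1.17  0.7  -0.06]
80 41.33 [-1.1 -0.4 -1. ] [-1.9   1.17  0.01]
[0.50982909 0.11560897 0.44292029] 0.36565577518307646 [[0.14, 0.48, -0.87], [0.24, 0.83, 0.5], [0.96, -0.28, 0.0]]
```

View pics/side13.png

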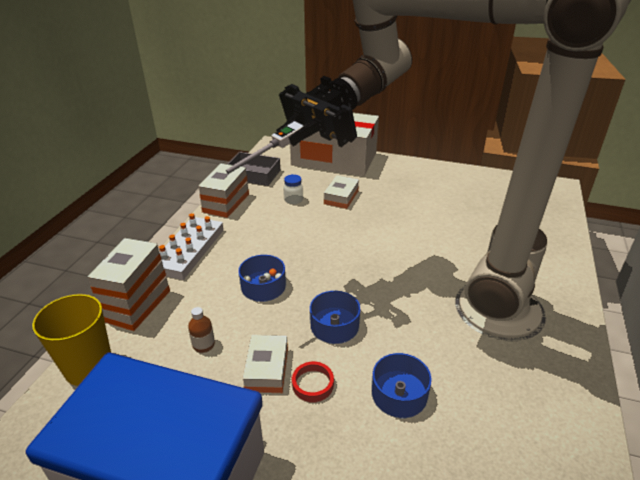

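View pics/top13.png

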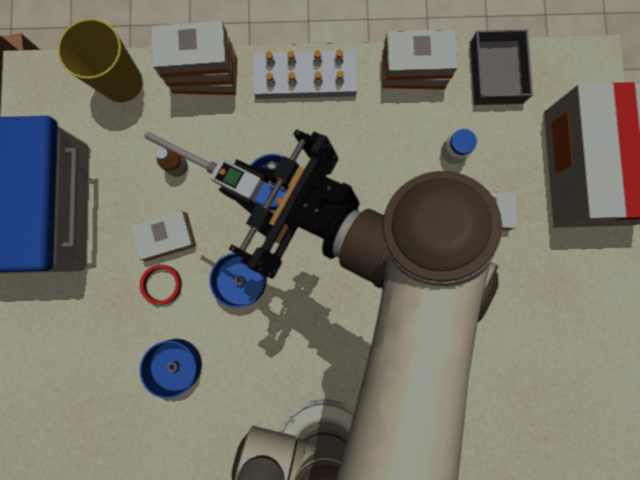

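View pics/wrist13.png

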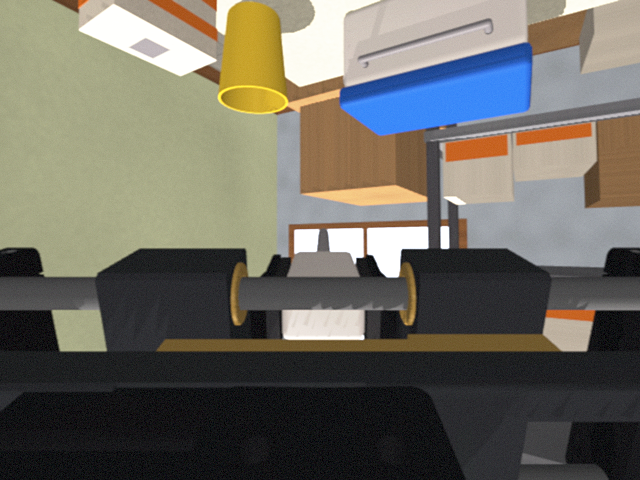

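```bash
python3 - <<'E'
from h import *
from scipy.optimize import least_squares
S=np.load("side13.npy",allow_pickle=True).item(); T=np.load("top13.npy",allow_pickle=True).item()
r=least_squares(lambda X: np.r_[proj(S,X)[0]-[228,170],proj(T,X)[0]-[147,134.5]],[.58,.24,.42])
s=env.read_state(); Rt=R.from_euler("xyz",s["tool_rot"],degrees=True).as_matrix(); gp=s["position"]-.019*Rt[:,1]
v=gp-r.x; print(r.x,r.cost,np.linalg.norm(v),"elev",np.degrees(np.arcsin(v[2]/np.linalg.norm(v))))
a=cv2.resize(S["image"][200:340,210:330],None,fx=5,fy=4.2,interpolation=cv2.INTER_CUBIC)
cv2.imwrite("pics/potS13.png",a)
E
```

```text
[0.58075927 0.23852201 0.42331603] 0.007694471786123103 0.16171695521674428 elev 9.402661889885456
```

View pics/potS13.png

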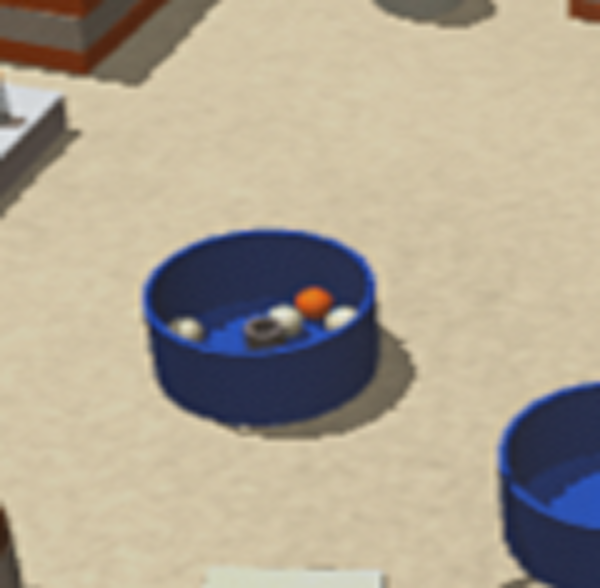

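```bash
python3 - <<'E'
from h import *
env.dwell(0.6); s=env.read_state(); print(s["clock"],np.abs(s["qvel"]).max(),s["opening"])
f=env.grab_frame("top"); T=np.load("top13.npy",allow_pickle=True).item()
print(cv2.absdiff(f["image"],T["image"]).max())
env.close_job()
E
```

```text
42.075 0.13328117014036217 0.3646992403088875
83
the job is handed in; nothing more can be done
```

The thermometer was pulled from its socket, used to stir the beads all round the pot, and tipped over nearly level. I handed the job in at 42.1 s, still holding it.

**Stirring:** The stem made one full loop near the socket and several passes along the wall. From the start layout, using the wrist camera, the six beads have shifted as follows:

| Bead | Shift (mm) | Measured |
|---|---|---|
| 0 | about 77 | after the last full count |
| 1 | about 46 | after the last full count |
| 2 | about 40 | after the last full count |
| 3 | about 23 | after the last full count |
| 4 | roughly 50 or more | estimated from the last push, not re-measured |
| 5 | about 48 | before the last push |

Bead 3 has the smallest margin, at 23 mm against its 20 mm width. Beads 0 and 2 are both white, so which is which is inferred, but either way both moved at least 30 mm.

**What went wrong:** Some wall passes jammed, with forces of about 4 to 8 N. One of them turned the thermometer about 6° in the grip. I corrected for this by tilting the tool.

**Final pose:** From the side and top cameras, the axis is about 9° from level. The tip is at a height of 0.42 m and the display faces up. The grip opening was unchanged and the joints were almost still.

**What I couldn't confirm:**
- All six beads were in the pot in the last wrist view, before lifting out. The final side view shows only four of them, the other two probably hidden behind the near wall, and I saw none on the table.
- The last comparison of two top views did not come out clean: it showed a peak pixel difference of 83. I did not look into it, so it does not confirm that everything was still.

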